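# Set a swivel rail saddle with a pointer angle gauge

### The job

Lift the blue angle gauge up and off its hook, seat its steel foot centrally and flat on the swivelling saddle of the rail bracket, dial facing away from the robot, and rock gauge and saddle together until the swinging red pointer settles on the green mark. Keep pressing it lightly on the saddle and holding it at that angle, as for someone about to tighten the lock screw: finish while still holding the gauge. Leave the two flanges and the screwdriver where they lie.

Things in the scene. Friction and masses are not known exactly. Their poses are not given: they have to be found in the camera images.
- gauge: Blue angle gauge, 194 mm tall, about 0.35 kg, hanging upright on the hook. Origin: centre of the foot's underside; z up through the grip, x out of the dial (away from the robot), y across it; symmetric about y = 0. Dial case 92 mm across, 18 mm thick (x), centred at z 60 mm. White dial face with red pointer and green mark.
- grip (a point): Point on the gauge's axis, z 175 mm, inside its black grip block of 20 x 28 x 42 mm (x, y, z; z 152 to 194 mm): a good place for the tool centre. The sides facing +y and -y, 28 mm apart, are clear for fingers from above.
- eye (a point): Point on the gauge's axis on the underside of the crossbar (52 mm wide, z 142 to 152 mm); it rests on the hook while hanging. Below it is the eye, an opening 36 mm wide (y) and 36 mm high, z 106 to 142 mm.
- foot (a point): Centre of the underside of the gauge's steel foot, 28 x 60 mm (x, y), 8 mm high.
- pointer (a joint): Red swinging pointer, a damped pendulum pivoted at the dial's centre; the needle always settles straight up (within 2 s). Angle in rad about the gauge's x axis, relative to the gauge: 0 = along the gauge's z, positive = tip towards the gauge's -y. With the gauge rolled by +a about its x the settled pointer reads -a.
- pointer_tip (a point): Tip of the red needle, 33 mm from the dial's centre.
- mark (a joint): Green index tab on the dial, 7 mm wide, preset and locked. Same angle convention as the pointer: positive = towards the gauge's -y. Between 0.18 and 0.42 rad, so the gauge must lean with its top towards its own +y (roll about x = minus this value).
- mark_tip (a point): Point on the green tab, 33 mm from the dial's centre; coincides with pointer_tip when the pointer is on the mark.
- stand: Fixed hook stand. Origin on the table right below the hanging gauge; z up, x the way the hook points (away from the robot), the dial faces the same way. Steel base 120 x 120 x 12 mm centred at x -30 mm; blue post 20 x 20 mm, 240 mm tall, at x -60 mm.
- hook (a point): Top of the hook bar where the crossbar rests, 224 mm above the table. Round bar 8 mm thick, running from the post to 23 mm beyond this point along the stand's +x, where its tip turns up 10 mm above the bar's top. To free the gauge lift it about 18 mm (12 to 26), then move it along +x at least 50 mm.
- bracket: Fixed steel rail bracket: round flange 104 mm diameter, 8 mm thick at the rim, with a neck to height 55 mm, a brass sprung stud out of it and the saddle on top. Origin: centre of its underside on the table; z up; x points away from the robot, along the saddle's swivel axis.
- saddle_top (a point): Centre of the flat top of the steel saddle, plate 44 x 66 mm (x, y) and 6 mm thick, about 95 mm above the table when level and unpressed; axes move with the saddle, z out of the plate, x along the swivel axis. The top lies 14 mm above the swivel axis.
- pivot (a point): Point on the saddle's horizontal swivel axis, 81 mm above the table unpressed, centred; sinks with the stud when pressed. Axes those of the bracket.
- saddle (a joint): Swivel angle of the saddle in rad about the bracket's x axis; 0 = level, positive = its top leans to the bracket's -y; range -0.6 to 0.6. Stiff (0.05 N m) and stays where left; turns to lie flat under the gauge's foot when pressed.
- stud (a joint): How far the spring stud is pressed down, m, 0 to 0.012. About 3 N starts it moving, then 0.9 N per mm.
- flange_a: Loose turned steel flange, 64 mm diameter, 28 mm high, origin at the centre of its underside. Leave alone.
- flange_b: As flange_a. Leave alone.
- driver: Loose red-handled screwdriver lying on the table, lengthwise along its x. Leave alone.
There are look-alikes about, which are no part of the job. Several things have the shape of the bracket; the one meant has the colours described above.

How it is judged (in metres and radians):
On the way, in this order (a step that is already met when the one before it is completed fails the run):
1. the gauge is off the hook, held by the fingers in the air (contact force between the fingers and gauge above 1 N and contact force between gauge and stand below 0.1 N and distance between eye and hook above 0.05 m and height (world z) of foot above 0.03 m), for 0.1 s.
2. the gauge's foot is pressed flat on the saddle, the gauge still held (contact force between the fingers and gauge above 1 N and contact force between gauge and stand below 0.1 N and distance between foot and saddle_top below 0.015 m and angle between the z axis of gauge and the z axis of saddle_top, either way round below 0.1 rad and contact force between gauge and bracket above 1 N), for 0.2 s.
At the end, for the whole second after the job is handed in: Fingers hold the gauge (over 1 N), off the hook, dial away from the robot (saddle joint below -0.05 rad); foot within 15 mm of the saddle centre, flat within 0.1 rad, pressing over 1 N; pointer settled, its tip within 3 mm (5 degrees) of the green mark; gauge at rest (all of step 2 and distance between pointer_tip and mark_tip below 0.003 m and velocity of joint pointer between -0.4 and 0.4 rad/s and linear speed of gauge below 0.02 m/s and z of grip in the frame of saddle_top above 0.15 m and value of joint saddle below -0.05 rad); the arm keeps its last pose, push and grip.
It fails at once if a flange or the screwdriver was disturbed (moved over 20 mm) (distance of any of flange_a, flange_b, driver from where it was at the start of the episode above 0.02 m).
It also fails if it takes over 54 s, if anything falls off the work surface, if the arm or the gripper's body presses on something with over 40 N, if the wrist force passes 120 N, or if a joint passes its speed limit or range.

### The arm

A 6-joint arm with a two-finger parallel gripper is mounted at the origin on the work surface. World frame = base frame: x ahead of the robot, y to its left, z up, the work surface at z = 0. Lengths are in mm, angles in rad, forces in N, time in s.
With the tool pointing down it reaches from about 300 to 825 mm from the base axis. Payload 5.4 kg.
Tool frame: the origin (TCP) lies between the finger pads, 19 mm behind the fingertips; this is the grasp point; z points along the fingers, y is the line along which they close (so a half turn about z gives the same grasp; the last joint's range is limited). The gripper opens to 92 mm and grips with 3 to 60 N. Pads are 20 mm wide; open, the fingers measure 128 mm over their backs; the gripper's body (75 mm by 189 mm) begins 69 mm behind the grasp point.
Start: joints at [1.074, 0.158, 1.597, -0, 1.386, -0.21], TCP at [162.669, 551.493, 233.301] pointing down, gripper open.
Joint ranges: [-2.91, 2.91], [-0.94, 2.29], [0.18, 2.7], [-1.29, 4.43], [0.17, 2.64], [-3, 3]. Speed limits (rad/s): [2.57, 2.57, 3.14, 3.14, 3.14, 3.14].

### API

Orientations are given as a unit quaternion [w, x, y, z].
In Python, from bench import arm, eoat, observe, get_image, camera_model gives the robot as it stands. Calls block until the motion is done:
- arm.move_ptp(position, orientation): joint-space move of the TCP to a pose.
- arm.servo_line(position, feed=150, rotation=None): straight line of the TCP; rotation=None keeps the orientation; feed is the mean speed in mm/s.
- arm.set_joints(angles): joint-space move.
- eoat.ungrasp() and eoat.clamp(f_grip=None): open the fingers fully, or close them until they stop; f_grip is the grip in N (None keeps the last).
- arm.hold(seconds).
- arm.ik(position, orientation): joint angles nearest the present ones, or None.
- observe(): the state.
- get_image(name): name is "scene" or "top" or "wrist"; returns the picture (400x640x3 uint8, red, green, blue); there is no depth.
- camera_model(name): a dict with "intrinsics" (3x3 intrinsics, pixels), "k1" (the pictures are not rectified: a ray, as slopes to the right and down, at radius r is drawn at 1 + k1 r^2 times it, then the intrinsics apply), "rvec" (rotation vector, rad) and "tvec" (3), from world to camera coordinates, as OpenCV has them. Camera axes: x right, y down, z forward; pixel columns grow to the right and rows downward; lengths in mm; the calibration is good to about 2 mm. A picture is of the moment at which its call begins: read the wrist's pose just before it. camera_model takes no time and is no camera call; for the wrist camera it gives the pose at the moment of the call.
A pose or a line that the arm cannot do raises arm.MotionError and nothing moves.
- arm.sign_off(): hands the job in; it is judged then, once.
The state is a dict: "time": time; "joints": joint angles; "dq": joint speeds; "tau": joint torques, N m; "ee_pos": TCP position; "eef_rot": TCP orientation; "wrist_force": force on the tool from outside, world axes, zero at the start; "torque": the same for the moment, N m; "grip_width": finger opening in mm; "gripper_force": force on a finger pad.
Only numpy, scipy, OpenCV 4.12 (cv2) and the standard library are available. Lean on these libraries where they do the work, as an engineer would, in place of code of your own. Each camera call takes 0.05 s, during which the arm holds its last target. There are 200 camera calls.

## Working session

There is one attempt and no reset: what is moved stays moved. The work goes in short steps, each a Python script; the robot and the scene stay as the last script left them, time stands still between calls to the robot, and variables do not carry over. Pictures are saved under pics/ and viewed, at most 10 in all, crops included, and the job is handed in when it is done.

```bash
mkdir -p pics; python3 - <<'E'
from bench import *
import cv2,numpy as np
for n in("scene","top"):
    im=get_image(n); cv2.imwrite(f"pics/{n}0.png",im[:,:,::-1])
    c=camera_model(n);R=cv2.Rodrigues(np.array(c["rvec"],float))[0]
    print(n,c["intrinsics"],c["k1"],(-R.T@np.array(c["tvec"])).round(1),R.round(3).tolist())
o=observe();print(o["time"],o["ee_pos"],o["eef_rot"],o["wrist_force"])
E
```

```text
scene [[520.43060543   0.         323.1927225 ]
 [  0.         520.43060543 202.47389167]
 [  0.           0.           1.        ]] -0.059189071843106726 [1480.8 -466.8  843.8] [[0.508, 0.861, 0.011], [0.468, -0.265, -0.843], [-0.723, 0.434, -0.538]]
top [[395.93906899   0.         322.11593405]
 [  0.         395.93906899 194.4858267 ]
 [  0.           0.           1.        ]] 0.011445122785164246 [ 500.8   33.2 1190.6] [[-0.022, -1.0, -0.011], [-0.994, 0.023, -0.108], [0.108, 0.008, -0.994]]
0.1 [162.42032435 551.0432038  232.44770851] [-2.85082145e-04  1.42906048e-01  9.89735919e-01 -7.68141778e-04] [ 0.33562453 -0.0685666  -0.43321468]
```

View pics/scene0.png

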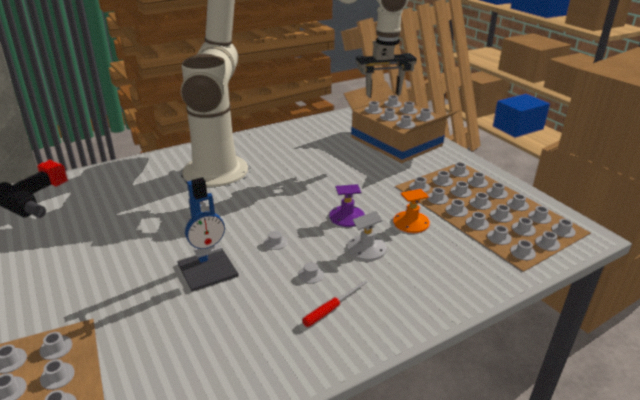

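View pics/top0.png

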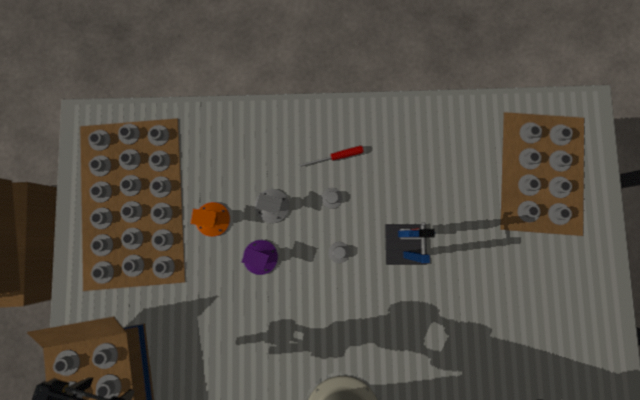

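Bracket look-alikes in the scene picture are purple (347,205), orange (411,212) and bare steel (368,240; top view 274,205). The steel one fits the description: steel flange, brass stud, steel saddle. The gauge hangs at (203,235) and its stand base is at top (408,244). I'll confirm this in one enlarged composite.

```bash
cat > h.py <<'E'
from bench import *
import cv2,numpy as np
from scipy.spatial.transform import Rotation as Ro
def ray(cm,uv):
    K=np.array(cm["intrinsics"],float)
    p=cv2.undistortPoints(np.array([[uv]],float),K,np.array([cm["k1"],0,0,0],float))  # approx, distortion in slopes
    R=cv2.Rodrigues(np.array(cm["rvec"],float))[0]
    return -R.T@np.array(cm["tvec"],float), R.T@np.r_[p[0,0],1]
def onz(cm,uv,z):
    c,d=ray(cm,uv); return c+d*(z-c[2])/d[2]
def proj(cm,P):
    return cv2.projectPoints(np.array(P,float).reshape(-1,1,3),np.array(cm["rvec"],float),np.array(cm["tvec"],float),np.array(cm["intrinsics"],float),np.array([cm["k1"],0,0,0],float))[0][:,0]
E
python3 - <<'E'
from h import *
s=cv2.imread("pics/scene0.png");t=cv2.imread("pics/top0.png")
def crop(im,x,y,w,h,f): return cv2.resize(im[y:y+h,x:x+w],None,fx=f,fy=f,interpolation=cv2.INTER_CUBIC)
a=crop(s,170,170,80,120,5)[:300*2]; 
b=crop(s,320,175,115,90,3.4783)[:300,:400]
c=crop(t,245,180,100,75,4)
out=np.zeros((600,800,3),np.uint8);out[:,:400]=a;out[:300,400:]=cv2.resize(b,(400,300))
out[300:,400:600]=cv2.resize(c[:,:200],(200,300));out[300:,600:]=crop(t,380,215,50,75,4)
cv2.imwrite("pics/crop1.png",out)
cm=camera_model("top");
# stand base (dark) in top
g=cv2.cvtColor(t,cv2.COLOR_BGR2GRAY)
hsv=cv2.cvtColor(t,cv2.COLOR_BGR2HSV)
for nm,uv,z in(("base TL",(386,224),12),("base BL",(386,264),12),("bracket saddle",(274,203),95),("fl",(333,198),28),("fl",(340,251),28),("drv",(345,154),15)):
    print(nm,onz(cm,uv,z).round(1))
E
```

```text
base TL [ 536.9 -144.3   12. ]
base BL [ 420.  -139.7   12. ]
bracket saddle [599.6 176.6  95. ]
fl [616.4  11.   28. ]
fl [461.2  -5.4  28. ]
drv [750.3 -28.8  15. ]
```

View pics/crop1.png

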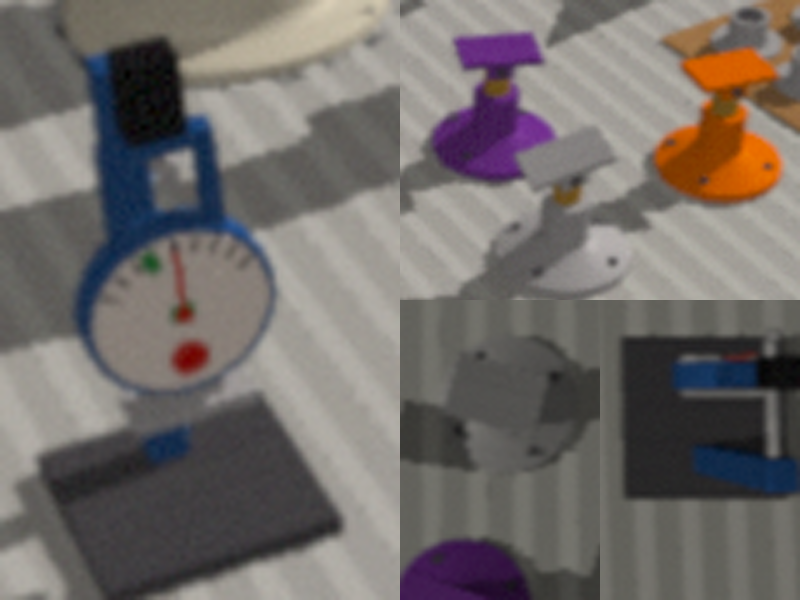

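The crop confirms the target: the steel bracket with brass stud, saddle yawed in the top view at about (270,201). The hanging gauge shows its green mark at scene (200,222) and pivot at (206.6,232.6). Next I'll take closer wrist views, starting with the bracket and then the gauge.

```bash
cat >> h.py <<'E'
def down(yaw,roll=0):  # tool x along yaw (world), z down, roll about that x
    return (Ro.from_euler('z',yaw)*Ro.from_euler('x',roll)*Ro.from_euler('x',np.pi)).as_quat(scalar_first=True)
E
python3 - <<'E'
from h import *
o=observe()
T=Ro.from_quat(np.array(o["eef_rot"]),scalar_first=True).as_matrix();cm=camera_model("wrist")
R=cv2.Rodrigues(np.array(cm["rvec"],float))[0];c=-R.T@np.array(cm["tvec"])
print("cam in tool",(T.T@(c-o["ee_pos"])).round(1),(T.T@R.T).round(2).tolist(),cm["intrinsics"][0])
s=cv2.imread("pics/scene0.png");cs=camera_model("scene");ct=camera_model("top")
hsv=cv2.cvtColor(s,cv2.COLOR_BGR2HSV);
m=cv2.inRange(hsv,(45,80,40),(80,255,255));m[:, :180]=0;m[:,230:]=0;m[:205]=0;m[250:]=0
n,l,st,ce=cv2.connectedComponentsWithStats(m);print(st[1:].tolist(),ce[1:].round(1).tolist())
def onx(uv,x):
    c,d=ray(cs,uv);return c+d*(x-c[0])/d[0]
for x in(510,518,526):print([onx(u,x)[1:].round(1).tolist() for u in((200,222.4),(206.6,232.6),(205.2,219.))])
print("grip top",onz(ct,(430,233),276).round(1))
# blue+black in top, z
for p in((610,177,380),(600,177,330)):
  for y in(0,np.pi):
    q=arm.ik(list(p),list(down(y)));print(p,y,q)
for p in((450,-203,400),(400,-203,400),(506,-203,257),(590,-203,277)):
  for y in(0,np.pi):
    q=arm.ik(list(p),list(down(y)));print(p,y,q)
for r in(-.3,.3):
  for y in(0,np.pi):
    q=arm.ik([600,177,270],list(down(y,r)));print('roll',r,y,q)
E
```

```text
cam in tool [  68.7   -0.2 -150.8] [[-0.0, -0.97, -0.25], [1.0, 0.0, -0.0], [0.0, -0.25, 0.97]] [277.92305255   0.         320.71968112]
[[199, 221, 3, 3, 8]] [[199.9, 222.1]]
[[-209.4, 170.4], [-197.4, 137.7], [-196.4, 175.4]]
[[-211.5, 176.0], [-199.6, 143.5], [-198.6, 180.9]]
[[-213.6, 181.5], [-201.9, 149.3], [-200.9, 186.4]]
grip top [ 506.1 -204.3  276. ]
(610, 177, 380) 0 [ 9.24979825e-02  2.69304720e-01  1.18376798e+00 -4.44089210e-16
  1.68851996e+00  1.66329431e+00]
(610, 177, 380) 3.141592653589793 [ 0.09249798  0.26930472  1.18376798  0.          1.68851996 -1.47829834]
(600, 177, 330) 0 [ 9.40026245e-02  2.46487973e-01  1.30687655e+00 -4.44089210e-16
  1.58822813e+00  1.66479895e+00]
(600, 177, 330) 3.141592653589793 [ 0.09400262  0.24648797  1.30687655  0.          1.58822813 -1.4767937 ]
(450, -203, 400) 0 [-6.69106379e-01 -1.08976920e-01  1.54595355e+00 -4.44089210e-16
  1.70461602e+00  9.01689948e-01]
(450, -203, 400) 3.141592653589793 [-0.66910638 -0.10897692  1.54595355  0.          1.70461602 -2.23990271]
(400, -203, 400) 0 [-7.40217355e-01 -2.30718690e-01  1.6524
[... 295 characters left out ...]
3, 257) 3.141592653589793 [-0.60325917  0.06531736  1.65102192  0.          1.42525337 -2.1740555 ]
(590, -203, 277) 0 [-5.24747000e-01  2.59412043e-01  1.39404448e+00 -4.44089210e-16
  1.48813613e+00  1.04604933e+00]
(590, -203, 277) 3.141592653589793 [-0.524747    0.25941204  1.39404448  0.          1.48813613 -2.09554333]
roll -0.3 0 [ 0.2345742   0.35460884  1.31730295 -0.29165784  1.54269445  1.82434775]
roll -0.3 3.141592653589793 [-0.05451027  0.22416925  1.47586517  0.30132955  1.46343437 -1.66114068]
roll 0.3 0 [-0.05451027  0.22416925  1.47586517  0.30132955  1.46343437  1.48045198]
roll 0.3 3.141592653589793 [ 0.2345742   0.35460884  1.31730295 -0.29165784  1.54269445 -1.3172449 ]
```

```bash
python3 - <<'E'
from h import *
import pickle
ims={}
def look(p,n):
    arm.move_ptp(p,list(down(0)));arm.hold(.2);cm=camera_model("wrist");im=get_image("wrist")
    ims[n]=(cm,im);print(observe()["time"]);return cm,im
cm,a=look([590,177,240],"b")
cm2,b=look([480,-203,400],"g")
pickle.dump(ims,open("ims.pkl","wb"))
for n,(c,i) in ims.items(): cv2.imwrite(f"pics/w_{n}.png",i[:,:,::-1])
print("saddle",proj(cm,[600,177,95]),"stand grip",proj(cm2,[[506,-203,276],[476,-203,12]]))
A=a[:,:,::-1][:300]; 
out=np.vstack([a[:,:,::-1][60:360,120:520],b[:,:,::-1][60:360,120:520]])
out=np.hstack([cv2.resize(a[60:360,170:470,::-1],(400,400)),cv2.resize(b[60:360,170:470,::-1],(400,400))])
cv2.imwrite("pics/w1.png",out)
E
```

```text
2.3917
4.2167
saddle [[320.70208372 186.38765197]] stand grip [[320.83558685 175.37266557]
 [320.73900791 168.70184598]]
```

View pics/w1.png

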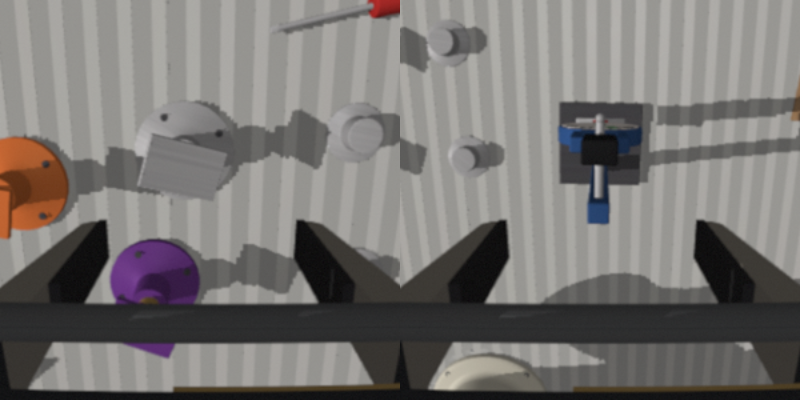

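The wrist view shows the saddle quad with corners at display (150,133), (228,152), (213,201) and (137,185), a yaw of about -0.24 rad. The gauge's black grip is at display (600,150), with the stand close to square. I'll refine both with masks.

```bash
python3 - <<'E'
from h import *
import pickle
ims=pickle.load(open("ims.pkl","rb"))
cm,a=ims["b"]; g=cv2.GaussianBlur(cv2.cvtColor(a,cv2.COLOR_RGB2GRAY),(3,3),0)
# saddle: flood fill from middle
f0=np.array([170,60]);seed=tuple(int(v) for v in np.array([180,168])*.75+f0)
print("gray",g[seed[1],seed[0]],[int(g[seed[1]-k,seed[0]]) for k in range(0,45,3)],[int(g[seed[1],seed[0]-k]) for k in range(0,45,3)],[int(g[seed[1]+k,seed[0]]) for k in range(0,36,3)])
for tol in(3,4,5,6,8):
    m=np.zeros((402,642),np.uint8);cv2.floodFill(g.copy(),m,seed,255,tol,tol,4|cv2.FLOODFILL_FIXED_RANGE|(255<<8)|cv2.FLOODFILL_MASK_ONLY)
    m=cv2.morphologyEx(m[1:-1,1:-1],cv2.MORPH_OPEN,np.ones((5,5)))
    c=max(cv2.findContours(m,0,2)[0],key=cv2.contourArea);q=cv2.approxPolyDP(c,4,True)[:,0]
    P=np.array([onz(cm,u,95)[:2] for u in cv2.boxPoints(cv2.minAreaRect(c))])
    print(tol,cv2.contourArea(c),P.mean(0).round(1),np.linalg.norm(np.diff(P,axis=0),axis=1).round(1),[onz(cm,u,95)[:2].round(0).tolist() for u in q])
    m2=m
cm,b=ims["g"];hsv=cv2.cvtColor(b,cv2.COLOR_RGB2HSV)
print("sv grip,base",hsv[172,320],hsv[192,295],hsv[150,300])
for nm,v0,v1,z in(("grip",0,28,276),("base",29,95,12)):
    m=cv2.inRange(hsv,(0,0,v0),(180,90,v1));m[:130]=0;m[205:]=0;m[:,:280]=0;m[:,360:]=0
    if nm=="grip": m=cv2.morphologyEx(m,cv2.MORPH_OPEN,np.ones((5,5)))
    ys,xs=np.nonzero(m)
    c=np.vstack([x for x in cv2.findContours(m,0,2)[0]]);r=cv2.minAreaRect(c)
    P=np.array([onz(cm,u,z)[:2] for u in cv2.boxPoints(r)]);print(nm,r,P.round(1).tolist(),P.mean(0).round(1))
# blue plate
m=cv2.inRange(hsv,(100,120,40),(125,255,255));m[:, :280]=0;m[:,360:]=0
cols=[(x,np.nonzero(m[130:190,x])[0]) for x in range(288,352,4)]
print([(x,int(v.min()+130),int(v.max()+130)) for x,v in cols if len(v)])
E
```

```text
gray 123 [123, 123, 118, 123, 120, 120, 121, 99, 87, 136, 140, 145, 147, 147, 146] [123, 123, 123, 123, 123, 123, 123, 123, 122, 133, 112, 97, 103, 104, 99] [123, 122, 122, 122, 122, 123, 121, 137, 146, 148, 148, 148]
3 1145.0 [592.2 193.8] [26.1 60.3 26.3] [[609.0, 220.0], [589.0, 225.0], [576.0, 168.0], [598.0, 163.0]]
4 1776.5 [599.1 191.6] [41.2 60.3 41.6] [[618.0, 215.0], [606.0, 186.0], [610.0, 220.0], [587.0, 224.0], [576.0, 168.0], [594.0, 161.0], [600.0, 167.0], [602.0, 160.0], [612.0, 160.0], [623.0, 204.0]]
5 1955.5 [598.6 190.5] [41.8 62.7 42.3] [[624.0, 214.0], [586.0, 225.0], [574.0, 168.0], [593.0, 159.0], [612.0, 160.0]]
6 1987.5 [599.1 190.7] [41.8 63.2 42.3] [[624.0, 215.0], [586.0, 225.0], [574.0, 168.0], [593.0, 159.0], [612.0, 160.0]]
8 2064.5 [598.6 190. ] [42.6 64.7 43.1] [[625.0, 216.0], [586.0, 226.0], [574.0, 168.0], [595.0, 157.0], [612.0, 160.0]]
sv grip,base [90 10 26] [135   8  64] [140  12  64]
grip ((319.5, 172.5), (21.0, 25.0), 90.0) [[519.3, -189.4], [519.3, -214.0], [498.3, -214.2], [498.3, -189.1]] [ 508.8 -201.7]
base ((324.5, 170.0), (68.0, 69.0), 90.0) [[538.2, -144.7], [538.4, -275.4], [405.0, -279.9], [404.8, -141.4]] [ 471.6 -210.4]
[(292, 156, 167), (296, 157, 168), (300, 157, 173), (304, 157, 173), (308, 158, 161), (312, 158, 160), (324, 159, 189), (328, 158, 160), (332, 158, 162), (336, 158, 174), (340, 158, 174), (344, 158, 168), (348, 157, 167)]
```

```bash
python3 - <<'E'
from h import *
import pickle
cm,a=pickle.load(open("ims.pkl","rb"))["b"]
# flange rim: far-side arc points in wrist view, display->pixel
# bright/steel flange vs. ribbed table is hard to mask: canny edge pts on far arc by hand-picked sectors
e=cv2.Canny(cv2.cvtColor(a,cv2.COLOR_RGB2GRAY),40,110);ys,xs=np.nonzero(e)
P=np.array([onz(cm,(x,y),8)[:2] for x,y in zip(xs,ys)])
best=max(((np.sum(np.abs(np.hypot(*(P-[cx,cy]).T)-52)<1.2),cx,cy) for cx in range(580,620) for cy in range(170,210)));print("flange",best)
R0=list(down(0))
arm.servo_line([508,-202.5,330],feed=120)
arm.servo_line([508,-202.5,259],feed=80)
eoat.clamp(40); arm.hold(.2)
o=observe();print(o["time"],o["ee_pos"],o["wrist_force"],o["grip_width"],o["gripper_force"])
arm.servo_line([508,-202.5,277.5],feed=50);o=observe();print(o["time"],o["ee_pos"],o["wrist_force"],o["grip_width"])
arm.servo_line([585,-202.5,278],feed=80);o=observe();print(o["time"],o["ee_pos"],o["wrist_force"],o["grip_width"])
im=get_image("scene");cv2.imwrite("pics/s2.png",cv2.resize(im[130:290,120:320,::-1],None,fx=3,fy=3))
E
```

```text
flange (np.int64(117), 600, 196)
7.2083 [ 507.98627057 -202.27368429  259.06254188] [0.2875634  2.0072113  0.28774604] 28.015857492956354 39.9659138917923
7.725 [ 508.01927592 -202.62497539  277.56997321] [ 0.03010606  0.45106367 -4.39352427] 27.907819741898187
8.8417 [ 584.71106238 -202.49955948  277.97702507] [-0.69287178  0.47437059 -4.02033458] 27.673868945048845
```

View pics/s2.png

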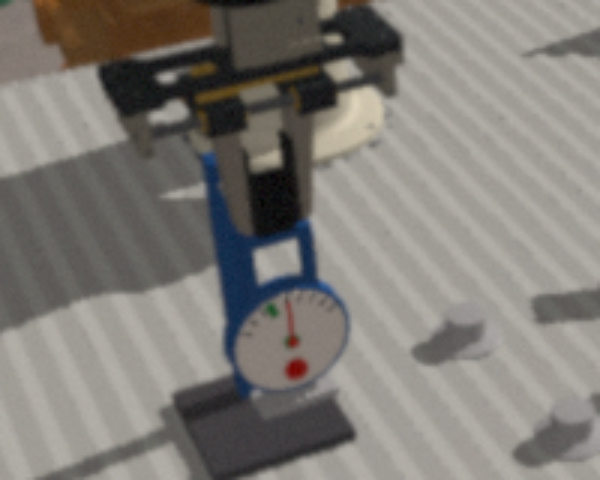

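The gauge is off the hook and held; the scene crop shows it between the fingers, with the wrist force reading about 4 N of weight. The saddle top centre (599,190.5) lies 5 mm from the flange centre (600,196), so the saddle is tilted at the start. I'll press it level about the pivot first.

```bash
python3 - <<'E'
from h import *
q=list(down(-.22)); X,Y=600,195.5
arm.servo_line([585,-202.5,325],feed=120)
arm.move_ptp([X,Y,325],q)
arm.servo_line([X,Y,290],feed=100);arm.hold(.3)
o=observe();f0=np.array(o["wrist_force"]);print(o["time"],o["ee_pos"],f0,o["torque"])
for z in np.arange(286,264,-2):
    arm.servo_line([X,Y,z],feed=30);arm.hold(.1);o=observe();df=np.array(o["wrist_force"])-f0
    print(z,round(o["ee_pos"][2],1),df.round(1),np.round(o["torque"],2))
    if df[2]>6.5:break
arm.hold(.4);print(observe()["time"],np.array(observe()["wrist_force"])-f0)
im=get_image("scene");cv2.imwrite("pics/s3.png",cv2.resize(im[110:290,290:470,::-1],None,fx=3.3,fy=3.3,interpolation=2))
E
```

```text
11.7083 [600.3220826  195.54741075 290.79557609] [-0.64894519  0.96608576 -4.84058573] [ 0.02996502  0.138244   -0.02840517]
286 285.9 [ 1.  -1.6  1. ] [-0.06  0.15  0.  ]
284 284.0 [ 1.  -0.8  1. ] [ 0.01  0.14 -0.01]
282 282.0 [ 1.4 -0.9  0.7] [0.01 0.11 0.01]
280 280.1 [ 1.1 -0.9  0.1] [0.1  0.06 0.02]
278 278.2 [ 1.1 -0.3  3. ] [ 0.46  0.03 -0.06]
276 275.8 [ 1.1 -0.4  2.4] [ 0.34 -0.06 -0.03]
274 273.6 [ 1.3 -1.2  1.4] [0.13 0.02 0.03]
272 272.3 [ 1.1 -0.3  3.5] [ 0.34  0.14 -0.  ]
270 270.4 [0.1 0.4 5.4] [0.32 0.29 0.01]
268 268.4 [0.2 0.2 6.6] [0.39 0.27 0.07]
15.6417 [-0.34150615  0.09995525  6.50155987]
```

View pics/s3.png

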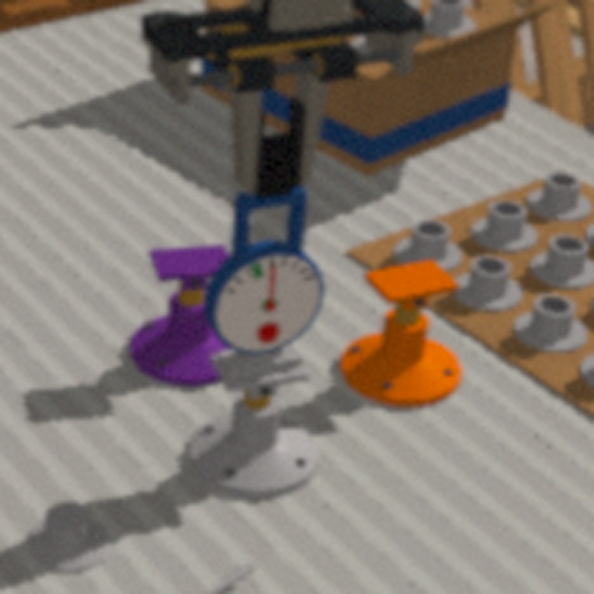

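The gauge is on the saddle, with the foot at about (255,360), but there seems to be a wedge gap at its right end, near (295,365). I'll enlarge it.

```bash
python3 - <<'E'
from h import *
im=np.mean([get_image("scene").astype(float) for _ in range(4)],0).astype(np.uint8);cs=camera_model("scene")
c=im[175:245,335:405,::-1];cv2.imwrite("pics/s4.png",cv2.resize(c,(595,595),interpolation=2))
yaw=-.22;x=np.array([np.cos(yaw),np.sin(yaw),0]);y=np.array([-np.sin(yaw),np.cos(yaw),0])
B=np.array([600,195.5,0.])
for n,P in(("foot +y",B+14*x+30*y+[0,0,91]),("foot -y",B+14*x-30*y+[0,0,91]),("sad +y",B+22*x+33*y+[0,0,91]),("sad -y",B+22*x-33*y+[0,0,91])):
    print(n,((proj(cs,P)[0]-[335,175])*8.5).round(0))
o=observe();print(o["time"],o["wrist_force"],o["torque"],o["ee_pos"],o["grip_width"])
E
```

```text
foot +y [390. 398.]
foot -y [203. 432.]
sad +y [410. 411.]
sad -y [204. 449.]
15.8917 [-0.97872532  0.78215975  3.21525531] [0.40458541 0.16047941 0.01697147] [600.0727552  195.51632172 268.07274912] 27.946178921048123
```

View pics/s4.png

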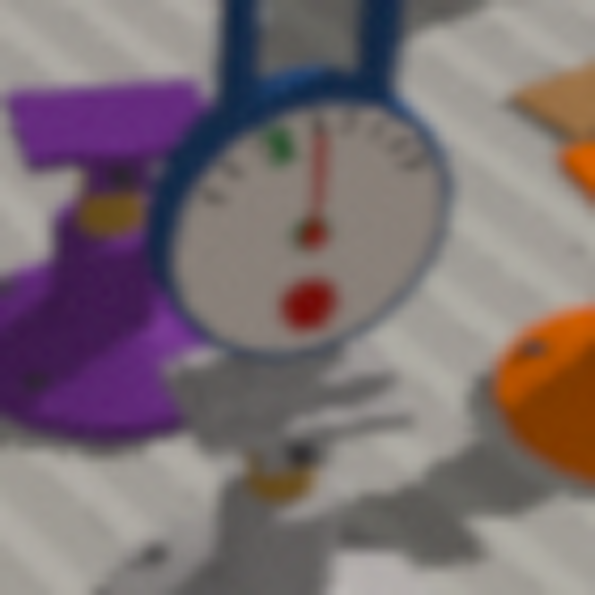

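The enlarged view shows the foot flat on a level saddle: the saddle's front edge runs from about (205,446) to (412,418), against a predicted (204,449) to (410,411). The force also rises at the stud's spring rate. Mark is at (278,147), pointer tip (320,125) and pivot (312,235). Next I'll rock about the pivot.

```bash
cat >> h.py <<'E'
yaw=-.22;bx=np.array([np.cos(yaw),np.sin(yaw),0]);by=np.array([-np.sin(yaw),np.cos(yaw),0]);B=np.array([600,195.5,0.])
def rock(a,zp=77.2,L=191):
    return (B+[0,0,zp]+L*(by*np.sin(a)+np.array([0,0,np.cos(a)]))).tolist(), list(down(yaw,-a))
def dial(uv):
    cs=camera_model("scene");c,d=ray(cs,uv);P=c+d*(((B+9.5*bx-c)@bx)/(d@bx));return np.array([(P-B)@by,P[2]])
E
python3 - <<'E'
from h import *
S=lambda u:dial(np.array(u)/8.5+[334.5,174.5]+0.06)
p,m,t=S((312,235)),S((278,147)),S((320,125));print(p,m,t)
ang=lambda v:np.arctan2(-v[0],v[1]);A=ang(m-p);print("mark",A,"ptr",ang(t-p),np.hypot(*(m-p)))
print(np.round(arm.ik(*rock(.36)),2))
for a in np.linspace(0,.35,8)[1:]:
    P,q=rock(a,76.7);arm.servo_line(P,feed=30,rotation=q)
    o=observe();print(round(a,2),round(o["time"],1),np.round(o["wrist_force"],1),np.round(o["torque"],2))
arm.hold(1.8);o=observe();print(o["time"],o["wrist_force"],o["grip_width"],np.subtract(o["ee_pos"],P))
im=np.mean([get_image("scene").astype(float) for _ in range(4)],0).astype(np.uint8)
cv2.imwrite("pics/s5.png",cv2.resize(im[175:245,335:405,::-1],(595,595),interpolation=2))
E
```

```text
[  1.28464835 152.94679254] [-11.36210149 185.2096235 ] [  1.30773203 190.3591372 ]
mark 0.3735833381036513 ptr -0.0006170069705001673 34.65300193400254
[ 0.36  0.58  1.06 -0.3   1.7   2.14]
0.05 16.4 [-0.5  1.8  3. ] [0.27 0.11 0.05]
0.1 16.8 [0.9 0.9 2.9] [0.42 0.03 0.02]
0.15 17.3 [-0.1  2.   2.9] [ 0.49 -0.04  0.02]
0.2 17.8 [1.  1.6 2.9] [ 0.52 -0.07 -0.  ]
0.25 18.2 [0.9 2.5 3.4] [ 0.49 -0.16  0.01]
0.3 18.7 [1.7 1.8 3.8] [ 0.49 -0.13  0.09]
0.35 19.2 [2.1 2.8 2.7] [ 0.57 -0.22  0.08]
20.9583 [2.10150953 3.81277409 3.05432253] 27.7875591705047 [0.02283714 0.01979368 0.03109461]
```

View pics/s5.png

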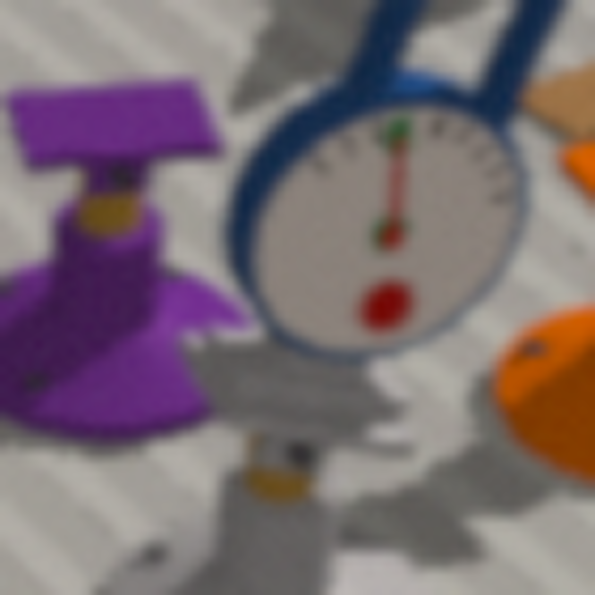

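The pointer tip (398,135) sits on the green mark (398,132). I'll check the saddle's tilt against the predicted corners.

```bash
python3 - <<'E'
from h import *
cs=camera_model("scene");im=cv2.imread("pics/s5.png")
for a in(.2,.25,.3,.35,.4):
    n=by*np.sin(a)+np.array([0,0,np.cos(a)]);yg=by*np.cos(a)-np.array([0,0,np.sin(a)]);T=B+[0,0,76.9]+14*n
    f=lambda P:((proj(cs,P)[0]-[334.5,174.5])*8.5-.5).round(0).tolist()
    print(a,"sad +y front",f(T+22*bx+33*yg),"-y front",f(T+22*bx-33*yg),"-y back",f(T-22*bx-33*yg),"foot +y front",f(T+14*bx+30*yg),"+y top",f(T+14*bx+30*yg+8*n))
S=lambda u:dial(np.array(u)/8.5+[334.5,174.5]+.06)
p,m,t=S((391,236)),S((398,132)),S((399,140));ang=lambda v:np.arctan2(-v[0],v[1]);print(ang(m-p),ang(t-p),p,"expected pivot",(14+60)*np.sin(.35),76.9+74*np.cos(.35))
E
```

```text
0.2 sad +y front [418.0, 433.0] -y front [220.0, 433.0] -y back [166.0, 353.0] foot +y front [399.0, 418.0] +y top [406.0, 396.0]
0.25 sad +y front [419.0, 437.0] -y front [223.0, 429.0] -y back [170.0, 349.0] foot +y front [400.0, 422.0] +y top [408.0, 400.0]
0.3 sad +y front [419.0, 442.0] -y front [227.0, 424.0] -y back [173.0, 344.0] foot +y front [400.0, 427.0] +y top [409.0, 404.0]
0.35 sad +y front [419.0, 447.0] -y front [231.0, 420.0] -y back [177.0, 340.0] foot +y front [400.0, 431.0] +y top [410.0, 409.0]
0.4 sad +y front [419.0, 452.0] -y front [235.0, 415.0] -y back [181.0, 336.0] foot +y front [400.0, 435.0] +y top [411.0, 414.0]
0.014921759389797163 8.636220122250627e-05 [ 26.67203735 147.88726268] expected pivot 25.3744377517034 146.41358075070605
```

The saddle corners match a tilt of 0.35 (+y front seen at (412,447), predicted (419,447)). The foot is flat, the press is about 7 N, and the pointer is within about 0.02 rad of the mark, so I'm handing in.

```bash
python3 - <<'E'
from bench import *
o=observe();print(o["time"],o["gripper_force"],max(map(abs,o["dq"])));print(arm.sign_off())
E
```

```text
21.1583 39.97410535812378 0.0010640038554300493
the job is handed in; nothing more can be done
None
```

I handed the job in at 21.2 s: the arm still holds the gauge, foot flat on the steel bracket's saddle under about 7 N, leaning 0.35 rad with the pointer about 0.02 rad from the green mark by camera; the judge's verdict was not shown.

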